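# Clamp the tall mirror mount in its locating fixture

### The job

Carry the tall mirror on its post over to the locating fixture, stand it on the fixture's base plate with the mirror facing away from the fence, let go, and swing the clamp lever until its sprung nose holds the round foot snugly against both the fence and the stop screw. The mirror is top-heavy: keep it upright all the way, set it down gently, do not force the clamp once the foot is home, and leave the other posts where they stand.

Things in the scene. Friction and masses are not known exactly. Their poses are not given: they have to be found in the camera images.
- mount_center (a point): Tall mirror on a post, point half-way up, 105 mm above its underside. 210 mm tall, 0.36 to 0.55 kg, centre of mass about 140 mm up: it tips over past 9 degrees and swings round if gripped lower. Round polished steel foot 44 mm across, 12 mm high (friction about 0.15), post 14 mm across up to 150 mm, then a black head. x points out of the back of the head, y across its width, z up.
- mount_head (a point): Centre of the mirror's black head, on the post's axis, 180 mm above the underside of the foot, 30 mm below the top. Head 32 mm thick (x), 56 mm wide (y), 60 mm high; its two side faces (+y and -y, 56 mm apart) are plain and free to grip. Axes as mount_center.
- mirror_face (a point): Centre of the round silvery mirror, 41 mm across, on the head's -x face, 20 mm from the post's axis. Three brass adjuster knobs stick out 14 mm from the opposite (+x) face.
- mount: The same mirror on its post; origin at the centre of the underside of its foot, axes as mount_center.
- nest: The fixture, fixed to the table: dark steel base plate 8 mm thick, x from -112 to 48 mm, y from -78 to 62 mm. Origin on the table surface, below where the foot's axis comes when the stop screw is at mid-setting. The foot belongs on the plate, in the corner between the fence (+x side) and the stop screw (+y side). z up.
- fence: The fence: an aluminium bar 26 mm high on the plate along the fixture's y axis; same origin and axes as the fixture. Its flat face towards -x lies at x = 22 mm, from y = -40 to 60 mm, so the axis of a foot that touches it lies at x = 0. A foot pushed far along it rolls a little, turning the mirror.
- stop: Stop block, 36 mm (x), 26 mm high, face at y = 36 mm; origin and axes as the fixture. It carries a rigid steel stop screw 8 mm across, along y at x = 0, 6 mm above the plate, brass knob behind. The screw sticks out towards -y by 5 to 23 mm; how far varies and is not reported. A foot resting on it has its axis between y = -9 and 9 mm.
- lever_hinge (a point): Vertical hinge axis of the clamp lever, at the height of lever_handle; at x = -84, y = 9 mm in the fixture.
- lever_handle (a point): Upright black handle peg at the lever's free end, 14 mm across, 45 mm tall (21 to 66 mm above the table); this point is 43 mm above the table, 180 mm from the hinge axis. The lever's bar below it is 16 mm wide, its top 21 mm above the table.
- lever (a joint): Clamp lever angle, 0 (open) to 1.1 rad, growing as it swings counter-clockwise seen from above, towards the foot. At 0 it points from its hinge at -1.498 rad from the fixture's x axis. Stiff friction hinge: about 6.5 N at the handle moves it, and it stays where left. With the foot home the nose meets it between 0.63 and 0.86 rad.
- lens_post: Bystander: a round lens on a post, 126 mm tall, foot 50 mm across; origin under its foot.
- iris_post: Bystander: a small square iris holder on a post, 108 mm tall, foot 50 mm across; origin under its foot.
- nose_pad (a point): Face of the sprung nose when not pressed in: a slippery white flat pad 28 mm wide, 10 mm high on the lever's leading side, 70 mm from the hinge, 29 mm ahead of the bar's centre line. It pushes the foot towards fence and screw. The spring gives 5 N at once, 15 N at the end of its 8 mm travel (adds about 2 to 5.7 N at the handle, over some 0.11 rad); beyond that it is solid and force climbs steeply.
Mind the look-alikes: they are no part of the job. Leave any green or pink look-alike of the mount alone.

How it is judged (in metres and radians):
At the end, for the whole second after the job is handed in: The mount stands upright (within 3.5 degrees) and still on the base plate, released, its foot pressed with more than 0.5 N against the fence and with more than 0.5 N against the stop screw by the lever's nose, the mirror facing away from the fence (within 45 degrees) (contact force between mount and fence above 0.5 N and contact force between mount and stop above 0.5 N and angle between mount_center's own z axis and vertical below 0.06 rad and z of mount in the frame of nest between 0.006 and 0.011 m and y of mount in the frame of nest below 0.012 m and x of mount in the frame of nest above -0.004 m and angle between the x axis of mount_center and the x axis of nest, either way round below 0.79 rad and x of mirror_face in the frame of nest below -0.008 m and value of joint lever above 0.5 rad and linear speed of mount below 0.02 m/s and contact force between the fingers and mount below 0.1 N); the robot touches nothing.
It fails at once if the mirror mount is tipped more than 17 degrees (angle between mount_center's own z axis and vertical above 0.3 rad).
It fails at once if the mount is slammed or forced against the fixture with more than 60 N (contact force between mount and nest above 60 N).
It fails at once if the lens post is moved more than 30 mm or tipped (distance of lens_post from where it was at the start of the episode above 0.03 m or angle between lens_post's own z axis and vertical above 0.4 rad).
It fails at once if the iris post is moved more than 30 mm or tipped (distance of iris_post from where it was at the start of the episode above 0.03 m or angle between iris_post's own z axis and vertical above 0.4 rad).
It also fails if it takes over 72 s, if anything falls off the work surface, if the arm or the gripper's body presses on something with over 40 N, if the wrist force passes 120 N, or if a joint passes its speed limit or range.

### The arm

A 6-joint arm with a two-finger parallel gripper is mounted at the origin on the work surface. World frame = base frame: x ahead of the robot, y to its left, z up, the work surface at z = 0. Lengths are in mm, angles in rad, forces in N, time in s.
With the tool pointing down it reaches from about 275 to 1000 mm from the base axis. Payload 8.4 kg.
Tool frame: the origin (TCP) lies on the mounting face of the last link; the fingertips stand 173 mm ahead of it and the grasp point (between the pads) lies 155 mm ahead of it; z points along the fingers, y is the line along which they close (so a half turn about z gives the same grasp; the last joint's range is limited). The gripper opens to 85 mm and grips with 20 to 120 N. Pads are 22 mm wide; open, the fingers measure 114 mm over their backs; the gripper's body (76 mm by 85 mm) begins 54 mm behind the grasp point. The pads swing forward as they close: fully open they stand 13 mm farther back than shut.
Start: joints at [-1.2, 0.353, 1.633, -0, 1.155, -0.002], TCP at [227.639, -582.074, 404.681] pointing down, gripper open.
Joint ranges: [-2.63, 2.63], [-0.92, 2.1], [0.06, 2.66], [-1.3, 4.44], [0, 2.69], [-3.02, 3.02]. Speed limits (rad/s): [2.22, 2.22, 2.79, 3.14, 3.14, 3.14].

### API

Orientations are given as [roll, pitch, yaw] about the fixed x, y, z axes, in that order (R = Rz(yaw) Ry(pitch) Rx(roll)).
In Python, from rig import r gives the robot as it stands.
- The arm moves only by the tool apply_moves, never from a script. Its argument "deltas" is a list of rows, each an object with "claw": the gripper command: -1 is fully open, 1 is shut, values between are in proportion; "delta_pos": the shift along the tool's x, y, z in cm, a list of three; "yaw": the turn about the tool's z in rad. In form: [{"claw": claw, "delta_pos": [tx, ty, tz], "yaw": yaw}, ...]. A call has 1 to 8 rows; each row shifts and turns the commanded pose from where the row before left it, along the tool's axes as they then stand; what a row does not reach is not made up. A row lasts 1/8 s, in which the tool goes at most 62.5 mm and 10.7 degrees, less where a joint would pass 70% of its speed; a pose out of reach is approached as far as the arm can. A call with a gripper value outside its range is refused whole. The fingers move at their own pace and stop on an object; "grip_force" is the grip in N (left out, the last holds). Time passes only in rows, so rows that do not move let the fingers close. It gives the time, the measured TCP pose, the force, the opening and the grip force at its end, in the units of the state.
- r.sense(): the state, without advancing time (a new reading comes with each control period).
- r.grab_frame(name): name is "scene" or "top" or "wrist"; returns a dict with "img" (420x560x3 uint8, blue, green, red), "z_map" (420x560 float32, mm along the optical axis (not along the pixel's ray), 0 where there is no reading), "fx", "fy", "cx", "cy" (pixels), "eye" and "rotation" of the camera in the world; the wrist camera has in their place "T_tool_cam" (4x4, takes a point from camera to tool coordinates, whose origin is the TCP and whose axes are the flange's). Camera axes: x right, y up, looking along -z (the intrinsics and any distortion apply to the point x, -y, -z); pixel columns grow to the right and rows downward; lengths in mm; the calibration is good to about 2 mm. A picture is of the moment at which its call begins: read the wrist's pose just before it.
- r.sign_off(): hands the job in; it is judged then, once.
The state is a dict: "clock": time; "qpos": joint angles; "qvel": joint speeds; "joint_efforts": joint torques, N m; "eef_pos": TCP position; "tcp_rot": TCP orientation; "contact_force": force on the tool from outside, world axes, zero at the start; "wrist_torque": the same for the moment, N m; "opening": opening from 0.0 (shut) to 1.0 (fully open); "grasp_force": force on a finger pad.
Only numpy, scipy, OpenCV 4.12 (cv2) and the standard library are available. Lean on these libraries where they do the work, as an engineer would, in place of code of your own. Each camera call takes 0.05 s, during which the arm holds its last target. There are 200 camera calls.

## Working session

There is one attempt and no reset: what is moved stays moved. The work goes in short steps, Python scripts to look and compute and a tool call to move; the robot and the scene stay as the last step left them, time stands still between calls to the robot, and variables do not carry over. Pictures are saved under pics/ and viewed, at most 10 in all, crops included, and the job is handed in when it is done.

Besides the shell and the picture viewer there is one more tool, called by a JSON object that holds its "fn" and its "kwargs", one argument or row to a line. apply_moves: Moves the arm, as the interface text tells. Its arguments: {"type":"object","properties":{"deltas":{"type":"array"},"grip_force":{"type":"number"}},"required":["deltas"]}

```bash
mkdir -p pics; cat > h.py <<'E'
import numpy as np, cv2, pickle
from rig import r
def grab(n):
    s=r.sense(); f=r.grab_frame(n); f['s']=s
    pickle.dump(f,open(f'/tmp/{n}.pkl','wb')); return f
def load(n): return pickle.load(open(f'/tmp/{n}.pkl','rb'))
def Rrpy(a):
    from scipy.spatial.transform import Rotation as R
    return R.from_euler('xyz',a).as_matrix()
def cloud(f):
    z=f['z_map']; h,w=z.shape; v,u=np.mgrid[:h,:w]
    pts=np.stack([(u-f['cx'])/f['fx']*z,-(v-f['cy'])/f['fy']*z,-z],-1)
    if 'T_tool_cam' in f:
        T=f['T_tool_cam']; p=pts@T[:3,:3].T+T[:3,3]
        return p@Rrpy(f['s']['tcp_rot']).T+np.array(f['s']['eef_pos'])
    return pts@np.array(f['rotation']).T+np.array(f['eye'])
E
python3 - <<'E'
from h import *
s=r.sense(); print(s)
for n in('scene','top'):
    f=grab(n); cv2.imwrite(f'pics/{n}.png',f['img']); print({k:v for k,v in f.items() if k not in('img','z_map','s')}, (f['z_map']>0).mean())
E
```

```text
{'clock': 0.0, 'qpos': array([-1.20042878e+00,  3.53629119e-01,  1.63413580e+00,  8.17452171e-06,
        1.15519704e+00, -2.39989160e-03]), 'qvel': array([ 0.00048594, -0.00131625,  0.00020756, -0.000735  , -0.00013937,
       -0.00052397]), 'joint_efforts': array([-4.27034916e-03, -6.05272937e+01, -3.42065978e+01, -2.47791841e-04,
        9.49615322e-03, -2.98455336e-05]), 'eef_pos': array([ 227.53664955, -581.8549889 ,  403.97268868]), 'tcp_rot': array([-3.14022337e+00, -1.07602953e-05,  3.72764130e-01]), 'contact_force': array([-0.45622455, -0.25814866,  0.17240206]), 'wrist_torque': array([ 0.05281765, -0.01326478,  0.02715148]), 'grasp_force': 0.0, 'opening': 1.0005536695202741}
{'fx': 400.9896996703947, 'fy': 400.9896996703947, 'cx': 279.74162749461647, 'cy': 202.19245795334655, 'eye': array([1170.43410255, -225.1119338 ,  748.35952076]), 'rotation': array([0.84168718, 0.01546064, 1.1531573 ])} 0.9957568027210885
{'fx': 507.51258856839377, 'fy': 507.51258856839377, 'cx': 277.84412499317375, 'cy': 208.9892869758912, 'eye': array([ 361.35676372,   47.60653813, 1192.68414981]), 'rotation': array([ 0.13283089,  0.01501542, -1.57049312])} 0.9960459183673469
```

View pics/scene.png

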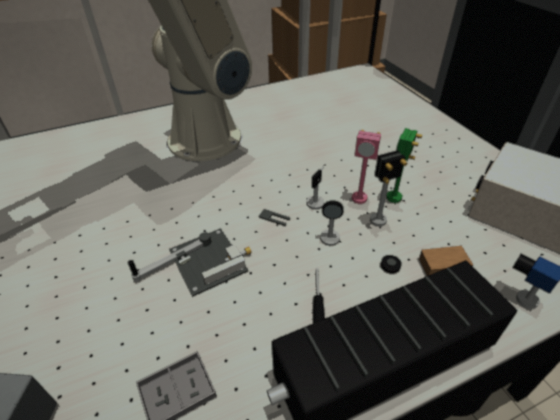

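View pics/top.png

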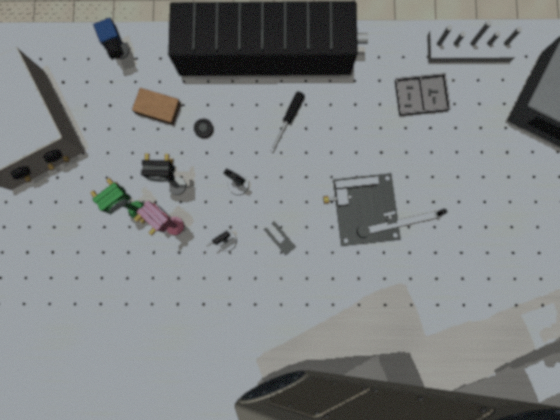

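```bash
cat >> h.py <<'E'
_c=cloud
def cloud(f):
    if 'rotation' in f and np.ndim(f['rotation'])==1: f=dict(f,rotation=Rrpy(f['rotation']))
    return _c(f)
E
python3 - <<'E'
from h import *
f=load('top'); P=cloud(f); im=f['img']
print(P[300,100],P[60,100])
for n,(u,v) in dict(mounthead=(157,168),foot=(182,186),foot2=(177,190),hinge=(362,232),handle=(443,213),platecornerBL=(343,244),BR=(398,238),TR=(396,176),TL=(335,183),fence=(357,183),stop=(343,197),knob=(327,200),lens=(222,238),iris=(235,177),pink=(153,215),green=(110,197)).items(): print(n,P[v,u].round(1))
# head pts
m=(P[...,2]>150)&(P[...,2]<230)&(abs(P[...,0]-430)<130)&(P[...,1]>150)&(P[...,1]<450)
n,l,st,c=cv2.connectedComponentsWithStats(m.astype(np.uint8))
for i in range(1,n):
    if st[i,4]>30: q=P[l==i]; t=q[q[:,2]>200]; print(st[i],q.mean(0).round(1),q.min(0).round(),q.max(0).round(), len(t), t.mean(0) if len(t) else '')
a=cv2.resize(im[150:255,100:260],None,fx=5,fy=5,interpolation=cv2.INTER_CUBIC)
b=cv2.resize(im[165:255,315:460],None,fx=5.5,fy=5.5,interpolation=cv2.INTER_CUBIC)
cv2.imwrite('pics/a.png',cv2.convertScaleAbs(a,alpha=1.5));cv2.imwrite('pics/b.png',cv2.convertScaleAbs(b,alpha=1.8))
E
```

```text
[307.59359773 480.39741793  -2.39193078] [ 8.94765237e+02  5.07298947e+02 -5.42565364e-01]
mounthead [575.6 302.6 207.6]
foot [574.4 292.4  12.1]
foot2 [565.6 304.9   7.9]
hinge [ 463.6 -128.4   25.8]
handle [ 501.7 -301.9   70.3]
platecornerBL [437.  -86.2   9.8]
BR [ 451.1 -214.8    6.5]
TR [ 599.8 -216.3   -1.2]
TL [576.3 -67.1  36. ]
fence [ 576.7 -118.2   33.3]
stop [543.8 -85.2  34.3]
knob [538.7 -49.3  22.4]
lens [443.8 183.7 107.8]
iris [573.6 155.7 123.7]
pink [481.5 307.4 207.9]
green [517.4 393.7 208.1]
[ 90 177  42  37 810] [519.3 396.  198.8] [491. 369. 150.] [559. 436. 214.] 551 [521.31532856 400.47004963 207.25021051]
[147 176  22   6  88] [558.4 306.7 183.9] [557. 286. 161.] [560. 328. 207.] 5 [558.83662237 305.40396209 202.31790623]
[134 200  40  35 734] [479.  307.9 200.1] [444. 279. 151.] [511. 348. 214.] 541 [479.97437684 310.77458833 207.5747947 ]
```

View pics/b.png

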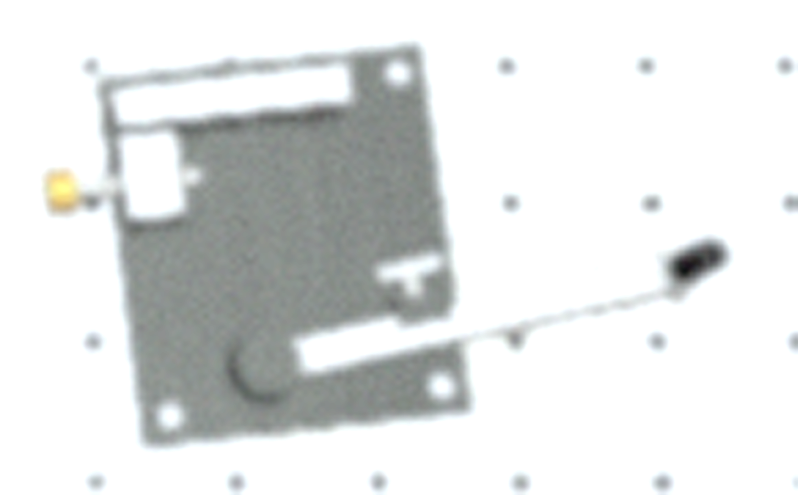

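View pics/a.png

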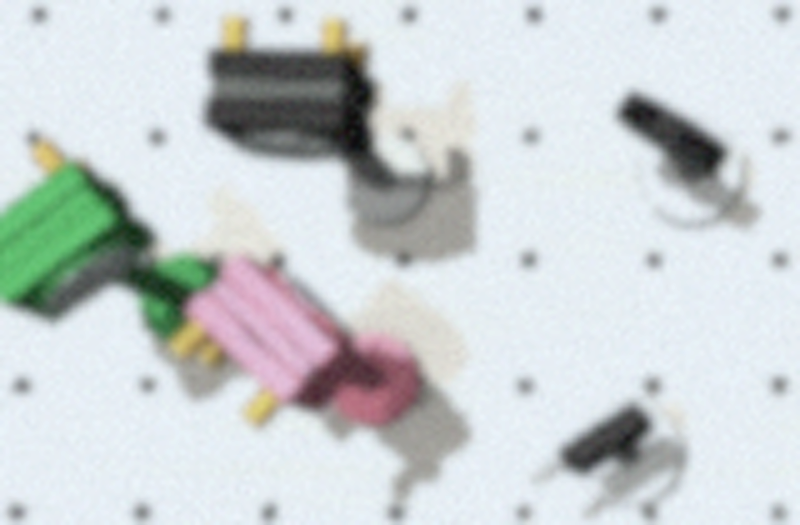

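{"fn": "apply_moves", "kwargs": {
  "deltas": [
    {"claw":-1,"delta_pos":[0,0,-3],"yaw":0.186},
    {"claw":-1,"delta_pos":[0,0,-3],"yaw":0.186},
    {"claw":-1,"delta_pos":[3.8,-4.5,0],"yaw":0},
    {"claw":-1,"delta_pos":[3.8,-4.5,0],"yaw":0},
    {"claw":-1,"delta_pos":[3.8,-4.5,0],"yaw":0},
    {"claw":-1,"delta_pos":[3.8,-4.5,0],"yaw":0},
    {"claw":-1,"delta_pos":[3.8,-4.5,0],"yaw":0},
    {"claw":-1,"delta_pos":[3.8,-4.5,0],"yaw":0}
  ]
}}

```text
clock: 1.1
eef_pos: [456.3, -310.2, 464.5]
tcp_rot: [-3.142, 0.0, 0.001]
contact_force: [1.1, -0.2, 0.2]
opening: 1.001
grasp_force: 0.0
```

{"fn": "apply_moves", "kwargs": {
  "deltas": [
    {"claw":-1,"delta_pos":[2,-4.5,0],"yaw":0},
    {"claw":-1,"delta_pos":[2,-4.5,0],"yaw":0},
    {"claw":-1,"delta_pos":[0,-4.5,0],"yaw":0},
    {"claw":-1,"delta_pos":[0,0,0],"yaw":0},
    {"claw":-1,"delta_pos":[0,0,0],"yaw":0}
  ]
}}

```text
clock: 1.72
eef_pos: [495.3, -177.0, 464.6]
tcp_rot: [3.141, 0.0, 0.001]
contact_force: [0.4, 0.2, -0.6]
opening: 0.999
grasp_force: 0.0
```

```bash
cat >> h.py <<'E'
def px(f,u,v,z):
    """world point on plane z at pixel"""
    d=np.array([(u-f['cx'])/f['fx'],-(v-f['cy'])/f['fy'],-1.])
    if 'T_tool_cam' in f:
        T=f['T_tool_cam'];R=Rrpy(f['s']['tcp_rot']);o=R@T[:3,3]+f['s']['eef_pos'];d=R@T[:3,:3]@d
    else: o=np.array(f['eye']);d=Rrpy(f['rotation'])@d
    return o+d*(z-o[2])/d[2]
def fit(A,B):
    A=np.array(A,float);B=np.array(B,float)[:,:2];a=A-A.mean(0);b=B-B.mean(0)
    t=np.arctan2((a[:,0]*b[:,1]-a[:,1]*b[:,0]).sum(),(a*b).sum());c,s=np.cos(t),np.sin(t)
    R=np.array([[c,-s],[s,c]]);o=B.mean(0)-R@A.mean(0);return o,t,(B-(A@R.T+o)).round(1)
E
python3 - <<'E'
from h import *
f=load('top'); c=[(100,85),(418,48),(468,408),(145,442)]
print(fit([(48,62),(48,-78),(-112,-78),(-112,62)],[px(f,315+x/5.5,165+y/5.5,8) for x,y in c]))
print('foot',px(f,100+393/5,150+185/5,12),'head',px(f,100+283/5,150+93/5,210))
f=grab('wrist'); print(f['s']['eef_pos'],f['s']['tcp_rot'],f['T_tool_cam'].round(2))
cv2.imwrite('pics/w1.png',cv2.resize(cv2.convertScaleAbs(f['img'],alpha=1.4),(800,600)))
E
```

```text
(array([ 549.28336995, -131.09341972]), np.float64(0.1086260814171713), array([[-2.6, -1.4],
       [-2. ,  0.8],
       [ 1.9,  1.5],
       [ 2.7, -0.9]]))
foot [572.06486753 300.44466316  12.        ] head [573.84141944 302.75472033 210.        ]
[ 495.33808915 -176.99138633  464.6229902 ] [3.14120350e+00 8.81652226e-05 1.47321970e-03] [[ 0.    0.95  0.3  77.56]
 [ 1.   -0.    0.    0.53]
 [ 0.    0.3  -0.95 30.54]
 [ 0.    0.    0.    1.  ]]
```

View pics/w1.png

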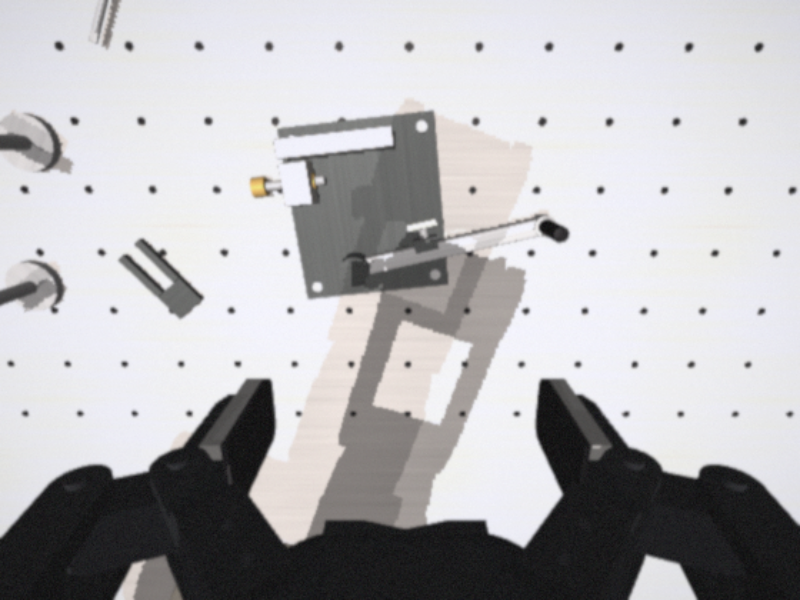

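```bash
python3 - <<'E'
from h import *
f=load('wrist'); k=.7
print(fit([(48,62),(48,-78),(-112,-78),(-112,62)],[px(f,x*k,y*k,8) for x,y in [(278,128),(433,111),(447,284),(308,298)]]))
a=cv2.resize(f['img'][70:215,165:325],None,fx=5,fy=4.1,interpolation=cv2.INTER_CUBIC)
a=cv2.resize(f['img'][70:190,170:330],None,fx=5,fy=5,interpolation=cv2.INTER_CUBIC)
cv2.imwrite('pics/w1c.png',a)
P=cloud(f)
for x,y in [(335,142),(297,185),(553,231),(350,220),(360,265),(430,226),(480,235),(258,187)]: print((x,y),P[int(y*k),int(x*k)].round(1))
E
```

```text
(array([ 552.16870683, -130.60466778]), np.float64(0.1051119790360049), array([[-0.3, -1.2],
       [-0.8,  1.1],
       [ 0.5,  0.9],
       [ 0.6, -0.8]]))
(335, 142) [ 581.3 -118.3   34.3]
(297, 185) [546.4 -83.5  34.7]
(553, 231) [ 511.9 -299.5   63.3]
(350, 220) [ 512.2 -124.7    9.1]
(360, 265) [ 475.2 -135.3   32.5]
(430, 226) [ 508.7 -200.6   20.4]
(480, 235) [ 500.9 -246.8   20.7]
(258, 187) [544.2 -46.   21.4]
```

View pics/w1c.png

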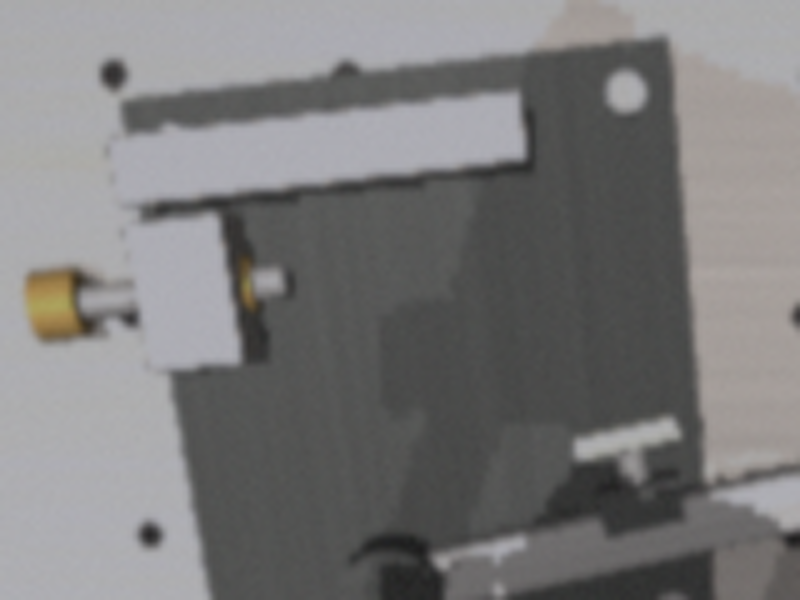

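```bash
python3 - <<'E'
from h import *
f=load('wrist')
g=lambda x,y,z: px(f,170+x/5,70+y/5,z)
o=np.array([551,-130.8]);t=.105;R=np.array([[np.cos(t),-np.sin(t)],[np.sin(t),np.cos(t)]])
for n,x,y,z in [('fenceL x22',135,208,34),('fenceR x22 y-40',527,162,34),('fence back R',522,90,34),('stopface y36',222,212,34),('stopface y36',242,360,34),('screw tip',288,283,14),('tip',288,283,17),('TL 48,62',122,103,8),('TR 48,-78',665,38,8),('nose',575,442,25),('nose2',680,420,25)]:
    p=g(x,y,z); print(n,p.round(1),(R.T@(p[:2]-o)).round(1))
E
```

```text
fenceL x22 [566.8 -72.7  34. ] [21.8 56.1]
fenceR x22 y-40 [ 577.6 -167.8   34. ] [ 22.5 -39.6]
fence back R [ 593.8 -166.7   34. ] [ 38.8 -40.2]
stopface y36 [565.9 -93.8  34. ] [18.7 35.3]
stopface y36 [530.6 -96.4  34. ] [-16.7  36.3]
screw tip [ 548.1 -105.5   14. ] [-0.3 25.5]
tip [ 548.2 -106.    17. ] [-0.1 25. ]
TL 48,62 [591.9 -64.7   8. ] [47.6 61.4]
TR 48,-78 [ 607.4 -201.9    8. ] [ 48.6 -76.6]
nose [ 508.8 -179.6   25. ] [-47.  -44.1]
nose2 [ 514.6 -206.7   25. ] [-44.2 -71.6]
```

{"fn": "apply_moves", "kwargs": {
  "deltas": [
    {"claw":-1,"delta_pos":[0,-5.2,-1],"yaw":0},
    {"claw":-1,"delta_pos":[0,-5.2,-1],"yaw":0},
    {"claw":-1,"delta_pos":[0,-5.2,-1],"yaw":0},
    {"claw":-1,"delta_pos":[0,-5.2,-1],"yaw":0},
    {"claw":-1,"delta_pos":[0,-5.2,-1],"yaw":0},
    {"claw":-1,"delta_pos":[0,-5.2,0],"yaw":0},
    {"claw":-1,"delta_pos":[0,-5.2,0],"yaw":0},
    {"claw":-1,"delta_pos":[0,-5.2,0],"yaw":0}
  ]
}}

```text
clock: 2.78
eef_pos: [495.6, 239.8, 514.7]
tcp_rot: [3.141, -0.0, -0.001]
contact_force: [0.6, -0.8, -0.5]
opening: 1.005
grasp_force: 0.0
```

{"fn": "apply_moves", "kwargs": {
  "deltas": [
    {"claw":-1,"delta_pos":[0,-5.4,0],"yaw":0},
    {"claw":-1,"delta_pos":[0,0,0],"yaw":0},
    {"claw":-1,"delta_pos":[0,0,0],"yaw":0}
  ]
}}

```text
clock: 3.15
eef_pos: [495.5, 292.3, 514.3]
tcp_rot: [3.141, 0.0, 0.0]
contact_force: [-0.6, -0.7, -0.6]
opening: 1.003
grasp_force: 0.0
```

```bash
python3 - <<'E'
from h import *
f=grab('wrist'); print(f['s']['eef_pos'],f['s']['tcp_rot'])
cv2.imwrite('pics/w2.png',cv2.resize(cv2.convertScaleAbs(f['img'],alpha=1.4),(800,600)))
E
```

```text
[495.46292204 292.33897063 514.31768753] [3.14072398e+00 4.32266005e-04 2.73902374e-04]
```

View pics/w2.png

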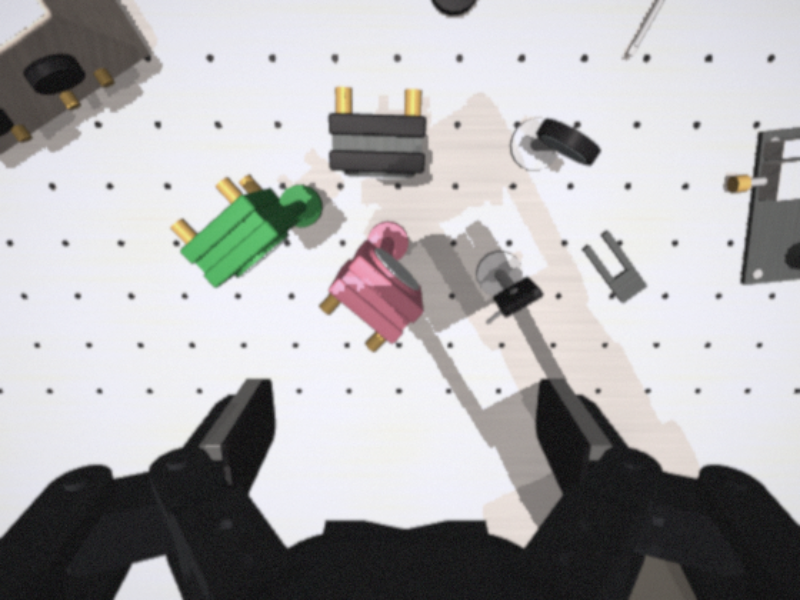

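```bash
python3 - <<'E'
from h import *
f=load('wrist');k=.7
P=cloud(f)
for n,x,y in [('TL',331,113),('TR',426,116),('BL',329,169),('BR',425,173),('c',378,143)]: print(n,px(f,x*k,y*k,210).round(1))
print(P[100,265].round(1))
m=(abs(P[...,2]-210)<10)&(abs(P[...,0]-574)<40)&(abs(P[...,1]-303)<50)&(f['img'].max(2)<150)
q=P[m]; print(len(q),np.median(q,0),q.min(0),q.max(0)); print(cv2.minAreaRect(q[:,:2].astype(np.float32)))
o=np.array([551,-130.8]);t=.105;R=np.array([[np.cos(t),-np.sin(t)],[np.sin(t),np.cos(t)]])
print('target',o+R@[-5,-3])
E
```

```text
TL [593.9 333.3 210. ]
TR [592.4 279.7 210. ]
BL [563.5 336.  210. ]
BR [561.3 279.9 210. ]
c [577.9 307.1 210. ]
[578.  306.9 207.4]
2990 [578.79783479 307.81699827 209.6915665 ] [558.40274028 279.73923101 200.05839167] [608.04669758 336.58083326 212.66032947]
((582.92041015625, 307.9443359375), (56.159854888916016, 49.27060317993164), 88.15653991699219)
target [ 546.34195869 -134.30751353]
```

{"fn": "apply_moves", "kwargs": {
  "deltas": [
    {"claw":-1,"delta_pos":[4.1,-0.8,2],"yaw":0.03},
    {"claw":-1,"delta_pos":[4.1,-0.7,2],"yaw":0},
    {"claw":-1,"delta_pos":[0,0,3],"yaw":0},
    {"claw":-1,"delta_pos":[0,0,3],"yaw":0},
    {"claw":-1,"delta_pos":[0,0,3],"yaw":0},
    {"claw":-1,"delta_pos":[0,0,3],"yaw":0},
    {"claw":-1,"delta_pos":[0,0,2.2],"yaw":0},
    {"claw":-1,"delta_pos":[0,0,0],"yaw":0}
  ]
}}

```text
clock: 4.2
eef_pos: [577.1, 305.0, 331.2]
tcp_rot: [3.14, 0.003, -0.031]
contact_force: [-0.5, 1.0, -0.1]
opening: 1.002
grasp_force: 0.0
```

```bash
python3 - <<'E'
from h import *
f=grab('wrist'); print(f['s']['eef_pos'],f['s']['tcp_rot'])
cv2.imwrite('pics/w3.png',cv2.convertScaleAbs(f['img'],alpha=1.6))
E
```

```text
[577.06580952 305.04513105 331.19546385] [ 3.13970196e+00  2.85015166e-03 -3.11439433e-02]
```

View pics/w3.png

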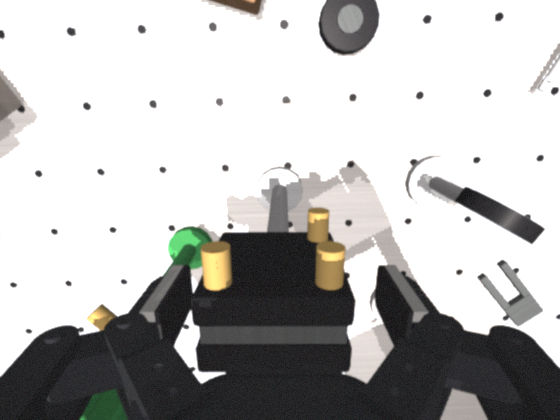

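{"fn": "apply_moves", "kwargs": {
  "deltas": [
    {"claw":-1,"delta_pos":[0,-0.2,0],"yaw":0},
    {"claw":0.1,"delta_pos":[0,0,0],"yaw":0},
    {"claw":0.3,"delta_pos":[0,0,0],"yaw":0},
    {"claw":0.6,"delta_pos":[0,0,0],"yaw":0},
    {"claw":1,"delta_pos":[0,0,0],"yaw":0},
    {"claw":1,"delta_pos":[0,0,0],"yaw":0}
  ],
  "grip_force": 50
}}

```text
clock: 5.0
eef_pos: [577.5, 309.1, 333.8]
tcp_rot: [-3.141, -0.001, -0.029]
contact_force: [0.3, -0.7, 6.0]
opening: 0.643
grasp_force: 54.1
```

{"fn": "apply_moves", "kwargs": {
  "deltas": [
    {"claw":1,"delta_pos":[0,0,-0.5],"yaw":0},
    {"claw":1,"delta_pos":[0,0,-1.5],"yaw":0},
    {"claw":1,"delta_pos":[0,0,-2.5],"yaw":0},
    {"claw":1,"delta_pos":[0,0,-3],"yaw":0},
    {"claw":1,"delta_pos":[0,0,-3],"yaw":0},
    {"claw":1,"delta_pos":[0,0,-2.5],"yaw":0},
    {"claw":1,"delta_pos":[0,0,-1.5],"yaw":0},
    {"claw":1,"delta_pos":[0,0,-0.5],"yaw":0}
  ],
  "grip_force": 80
}}

```text
clock: 6.0
eef_pos: [577.1, 309.0, 483.6]
tcp_rot: [-3.141, -0.001, -0.029]
contact_force: [0.4, 0.4, -5.3]
opening: 0.645
grasp_force: 85.5
```

```bash
python3 - <<'E'
from h import *
f=grab('wrist'); print(f['s']['eef_pos'],f['s']['tcp_rot'],f['s']['contact_force'],f['s']['grasp_force'])
cv2.imwrite('pics/w4.png',cv2.convertScaleAbs(f['img'],alpha=1.6))
P=cloud(f)
m=(abs(P[...,0]-577)<80)&(abs(P[...,1]-307)<30)&(P[...,2]>80)&(P[...,2]<270)
q=P[m]
from scipy.stats import binned_statistic
for a in range(120,320,15):
    w=q[abs(q[:,2]-a)<8]
    if len(w)>20: print(a,len(w),w.mean(0).round(1),w.min(0).round(1),w.max(0).round(1))
E
```

```text
[577.13535536 308.98913643 483.559408  ] [-3.14108002e+00 -7.97712728e-04 -2.91794236e-02] [ 0.41699272  0.43960548 -5.29507672] 85.45029044151306
150 49 [595.5 307.2 154.5] [585.1 287.4 150.9] [599.3 327.3 157.7]
165 1216 [581.6 307.8 162.1] [558.2 286.2 157.2] [599.4 329.3 172.5]
180 66 [583.  307.8 180.3] [578.  301.1 172.5] [584.7 314.4 187.7]
195 73 [583.1 307.9 195.4] [579.2 301.3 187.1] [584.7 314.9 202.7]
210 92 [583.2 308.1 210.4] [580.  301.5 202.5] [584.8 314.6 217.9]
225 107 [583.2 308.  225.3] [578.8 301.3 217. ] [584.9 315.  232.9]
240 126 [583.3 307.9 240.3] [579.7 301.6 232.4] [584.7 314.8 247.9]
255 158 [583.2 308.1 255.2] [579.  301.4 247. ] [585.1 315.  262.9]
270 91 [583.3 308.  266. ] [579.7 301.7 262.2] [585.  314.6 270. ]
```

View pics/w4.png

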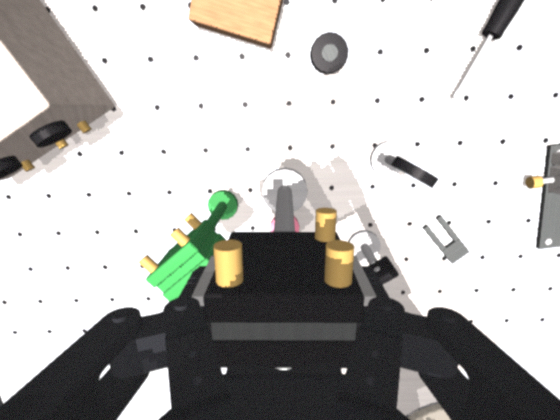

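{"fn": "apply_moves", "kwargs": {
  "deltas": [
    {"claw":1,"delta_pos":[0,0,0],"yaw":-0.067},
    {"claw":1,"delta_pos":[0,0,0],"yaw":-0.067},
    {"claw":1,"delta_pos":[-0.18,1,0],"yaw":0},
    {"claw":1,"delta_pos":[-0.36,2,0],"yaw":0},
    {"claw":1,"delta_pos":[-0.53,3,0],"yaw":0},
    {"claw":1,"delta_pos":[-0.71,4,0],"yaw":0},
    {"claw":1,"delta_pos":[-0.71,4,0],"yaw":0},
    {"claw":1,"delta_pos":[-0.71,4,0],"yaw":0}
  ]
}}

```text
clock: 7.05
eef_pos: [563.4, 124.1, 482.6]
tcp_rot: [3.141, 0.0, 0.103]
contact_force: [1.2, -0.7, -4.4]
opening: 0.645
grasp_force: 85.7
```

{"fn": "apply_moves", "kwargs": {
  "deltas": [
    {"claw":1,"delta_pos":[-0.71,4,0],"yaw":0},
    {"claw":1,"delta_pos":[-0.71,4,0],"yaw":0},
    {"claw":1,"delta_pos":[-0.71,4,0],"yaw":0},
    {"claw":1,"delta_pos":[-0.71,4,0],"yaw":0},
    {"claw":1,"delta_pos":[-0.71,4,0],"yaw":0},
    {"claw":1,"delta_pos":[-0.53,3,0],"yaw":0},
    {"claw":1,"delta_pos":[-0.36,2,0],"yaw":0},
    {"claw":1,"delta_pos":[-0.13,0.66,0],"yaw":0}
  ]
}}

```text
clock: 8.05
eef_pos: [545.0, -134.6, 482.6]
tcp_rot: [-3.141, 0.0, 0.103]
contact_force: [0.5, 0.2, -4.5]
opening: 0.646
grasp_force: 85.7
```

{"fn": "apply_moves", "kwargs": {
  "deltas": [
    {"claw":1,"delta_pos":[0,0,1],"yaw":0},
    {"claw":1,"delta_pos":[0,0,2],"yaw":0},
    {"claw":1,"delta_pos":[0,0,3],"yaw":0},
    {"claw":1,"delta_pos":[0,0,2],"yaw":0},
    {"claw":1,"delta_pos":[0,0,1],"yaw":0},
    {"claw":1,"delta_pos":[0,0,0.5],"yaw":0},
    {"claw":1,"delta_pos":[0,0,0],"yaw":0}
  ]
}}

```text
clock: 8.93
eef_pos: [545.7, -133.1, 387.9]
tcp_rot: [3.142, -0.0, 0.105]
contact_force: [-0.5, 0.8, -5.1]
opening: 0.644
grasp_force: 85.8
```

```bash
cat > chk.py <<'E'
from h import *
import sys
f=grab('wrist'); e=f['s']['eef_pos']; print(e,f['s']['tcp_rot'],f['s']['contact_force'],f['s']['grasp_force'])
cv2.imwrite(sys.argv[1],cv2.convertScaleAbs(f['img'],alpha=1.6))
P=cloud(f)
o=np.array([551,-130.8]);t=.105;R=np.array([[np.cos(t),-np.sin(t)],[np.sin(t),np.cos(t)]])
Q=P.copy(); Q[...,:2]=(P[...,:2]-o)@R
m=(abs(Q[...,0])<20)&(abs(Q[...,1])<18)
q=Q[m]
for a in range(10,200,10):
    w=q[abs(q[:,2]-a)<5]
    if len(w)>20: print(a,len(w),'axis x',(np.percentile(w[:,0],98)-7).round(1),'y',w[:,1].mean().round(1),w.min(0).round(1),w.max(0).round(1))
E
python3 chk.py pics/w5.png
```

```text
[ 545.74971748 -133.11895718  387.87607889] [ 3.14156315e+00 -2.95132158e-04  1.05106017e-01] [-0.45804836  0.80006762 -5.08038896] 85.78252851963043
10 419 axis x 12.2 y 1.0 [ -2.3 -17.4   6.3] [19.4 17.4 10.8]
60 83 axis x 9.5 y -0.9 [-17.8 -17.8  55.6] [16.6 16.6 65. ]
70 959 axis x 7.8 y -0.5 [-20. -18.  65.] [16.6 17.4 74.7]
80 41 axis x -5.1 y -2.8 [-3.  -9.1 75.1] [ 2.   3.7 84.9]
90 39 axis x -5.3 y -2.7 [-2.4 -8.9 85.1] [ 1.7  3.5 94.4]
100 52 axis x -5.1 y -2.8 [-3.9 -9.6 95.3] [  2.    4.1 104.9]
110 51 axis x -5.0 y -2.6 [ -3.6  -9.3 105.1] [  2.    4.  114.9]
120 58 axis x -5.1 y -2.8 [ -2.5  -9.1 115. ] [  2.2   3.7 124.8]
130 73 axis x -5.0 y -2.8 [ -4.   -9.5 125.1] [  2.    4.2 134.8]
140 73 axis x -5.1 y -2.6 [ -2.8  -9.2 135.2] [  2.1   3.9 144.9]
150 86 axis x -5.0 y -2.9 [ -4.1  -9.5 145. ] [  2.2   3.7 155. ]
160 105 axis x -5.0 y -2.6 [ -3.5  -9.4 155. ] [  2.2   4.2 164.9]
170 112 axis x -5.0 y -2.5 [ -2.6  -9.1 165.2] [  2.1   3.9 175. ]
180 74 axis x -4.9 y -2.5 [ -1.1  -7.5 175.2] [  2.1   3.  183.7]
```

View pics/w5.png

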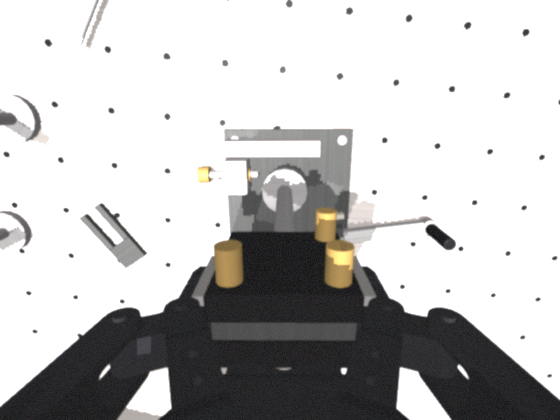

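{"fn": "apply_moves", "kwargs": {
  "deltas": [
    {"claw":1,"delta_pos":[0,0,1],"yaw":0},
    {"claw":1,"delta_pos":[0,0,1.5],"yaw":0},
    {"claw":1,"delta_pos":[0,0,1],"yaw":0},
    {"claw":1,"delta_pos":[0,0,0.5],"yaw":0},
    {"claw":1,"delta_pos":[0,0,0.2],"yaw":0},
    {"claw":1,"delta_pos":[0,0,0.1],"yaw":0},
    {"claw":1,"delta_pos":[0,0,0],"yaw":0}
  ]
}}

```text
clock: 9.85
eef_pos: [545.7, -133.4, 344.9]
tcp_rot: [3.141, -0.0, 0.105]
contact_force: [0.1, 0.7, -4.8]
opening: 0.64
grasp_force: 85.8
```

{"fn": "apply_moves", "kwargs": {
  "deltas": [
    {"claw":1,"delta_pos":[0,0,0.1],"yaw":0},
    {"claw":1,"delta_pos":[0,0,0.05],"yaw":0},
    {"claw":1,"delta_pos":[0,0,0],"yaw":0}
  ]
}}

```text
clock: 10.22
eef_pos: [545.6, -133.4, 343.2]
tcp_rot: [-3.142, -0.0, 0.105]
contact_force: [-0.5, -0.5, -3.8]
opening: 0.644
grasp_force: 85.8
```

{"fn": "apply_moves", "kwargs": {
  "deltas": [
    {"claw":1,"delta_pos":[0,0,0.05],"yaw":0},
    {"claw":1,"delta_pos":[0,0,0.05],"yaw":0},
    {"claw":1,"delta_pos":[0,0,0],"yaw":0}
  ]
}}

```text
clock: 10.6
eef_pos: [545.6, -133.3, 342.1]
tcp_rot: [-3.142, 0.0, 0.105]
contact_force: [-0.3, -0.5, -4.4]
opening: 0.646
grasp_force: 85.8
```

{"fn": "apply_moves", "kwargs": {
  "deltas": [
    {"claw":1,"delta_pos":[0,0,0.04],"yaw":0},
    {"claw":1,"delta_pos":[0,0,0],"yaw":0}
  ]
}}

```text
clock: 10.85
eef_pos: [545.7, -133.4, 341.9]
tcp_rot: [3.142, -0.0, 0.105]
contact_force: [-0.1, 0.6, -3.5]
opening: 0.646
grasp_force: 86.1
```

{"fn": "apply_moves", "kwargs": {
  "deltas": [
    {"claw":1,"delta_pos":[0,0,0.04],"yaw":0},
    {"claw":1,"delta_pos":[0,0,0.03],"yaw":0},
    {"claw":1,"delta_pos":[0,0,0],"yaw":0}
  ]
}}

```text
clock: 11.22
eef_pos: [545.8, -133.4, 341.9]
tcp_rot: [3.141, -0.001, 0.105]
contact_force: [-2.5, 1.2, 5.5]
opening: 0.641
grasp_force: 86.9
```

{"fn": "apply_moves", "kwargs": {
  "deltas": [
    {"claw":1,"delta_pos":[0,0,0.04],"yaw":0},
    {"claw":1,"delta_pos":[0,0,0],"yaw":0}
  ]
}}

```text
clock: 11.48
eef_pos: [545.8, -133.4, 341.8]
tcp_rot: [3.141, -0.001, 0.105]
contact_force: [-2.3, 1.4, 8.9]
opening: 0.64
grasp_force: 87.3
```

{"fn": "apply_moves", "kwargs": {
  "deltas": [
    {"claw":1,"delta_pos":[0,0,-0.06],"yaw":0},
    {"claw":1,"delta_pos":[0,0,0],"yaw":0},
    {"claw":1,"delta_pos":[0,0,0],"yaw":0}
  ],
  "grip_force": 20
}}

```text
clock: 11.85
eef_pos: [545.8, -133.4, 341.9]
tcp_rot: [3.141, -0.001, 0.105]
contact_force: [-1.7, -0.1, 6.4]
opening: 0.642
grasp_force: 86.6
```

{"fn": "apply_moves", "kwargs": {
  "deltas": [
    {"claw":-0.35,"delta_pos":[0,0,0],"yaw":0},
    {"claw":-0.5,"delta_pos":[0,0,0],"yaw":0},
    {"claw":-0.8,"delta_pos":[0,0,0],"yaw":0},
    {"claw":-1,"delta_pos":[0,0,0],"yaw":0},
    {"claw":-1,"delta_pos":[0,0,0],"yaw":0}
  ]
}}

```text
clock: 12.48
eef_pos: [545.6, -133.4, 341.2]
tcp_rot: [-3.142, 0.0, 0.105]
contact_force: [0.4, 0.6, -0.4]
opening: 0.999
grasp_force: 0.0
```

```bash
python3 chk.py pics/w6.png|cut -c1-110
```

```text
[ 545.57402833 -133.35752882  341.21543405] [-3.14156275e+00  4.95291991e-05  1.04767652e-01] [ 0.3624391   0.
10 240 axis x 11.3 y 4.1 [-20.  -17.5   6.7] [18.5 18.  14.9]
20 996 axis x 9.1 y -0.4 [-19.9 -18.   15.4] [17.1 18.  24.9]
30 37 axis x -4.6 y -3.1 [ -2.8 -10.2  25. ] [ 2.4  2.6 34.9]
40 43 axis x -4.6 y -3.7 [ -3.  -10.1  35.1] [ 2.5  3.4 44.9]
50 46 axis x -4.5 y -2.9 [-2.3 -9.8 45.5] [ 2.6  3.2 54.7]
60 47 axis x -4.6 y -3.6 [-1.9 -9.6 55. ] [ 2.4  3.  64.6]
70 58 axis x -4.5 y -3.6 [ -2.8 -10.2  65.1] [ 2.9  2.8 75. ]
80 68 axis x -4.4 y -3.2 [-3.1 -9.9 75.1] [ 2.7  3.4 85. ]
90 72 axis x -4.5 y -3.3 [ -2.5 -10.1  85.1] [ 2.8  3.1 94.9]
100 82 axis x -4.5 y -3.1 [ -3.5 -10.   95.1] [  2.6   3.5 104.9]
110 95 axis x -4.4 y -3.5 [ -3.1 -10.2 105.2] [  2.7   3.4 114.9]
120 105 axis x -4.3 y -3.2 [ -2.3 -10.  115. ] [  3.    3.1 125. ]
130 110 axis x -4.3 y -3.5 [ -1.4  -9.7 125.1] [  2.8   2.8 134.9]
160 237 axis x 5.0 y -0.2 [ 10.6 -18.  160.3] [ 12.1  17.8 165. ]
170 600 axis x 5.1 y -0.3 [ 10.9 -18.  165. ] [ 12.3  17.9 175. ]
180 689 axis x 5.1 y -1.3 [ 10.8 -17.9 175. ] [ 12.3  15.9 185. ]
190 815 axis x 5.2 y -2.0 [ 10.7 -18.  185. ] [ 12.5  14.3 195. ]
```

{"fn": "apply_moves", "kwargs": {
  "deltas": [
    {"claw":-1,"delta_pos":[0,0,-1],"yaw":0},
    {"claw":-1,"delta_pos":[0,0,-2],"yaw":0},
    {"claw":-1,"delta_pos":[0,0,-3],"yaw":0},
    {"claw":-1,"delta_pos":[0,0,-3],"yaw":0},
    {"claw":-1,"delta_pos":[-3.3,3.8,0],"yaw":0},
    {"claw":-1,"delta_pos":[-3.3,3.8,0],"yaw":0},
    {"claw":1,"delta_pos":[-3.3,3.8,0],"yaw":0},
    {"claw":1,"delta_pos":[-3.3,3.8,0],"yaw":0}
  ]
}}

```text
clock: 13.52
eef_pos: [429.2, -299.5, 432.2]
tcp_rot: [3.141, -0.001, 0.105]
contact_force: [0.1, -0.2, 0.3]
opening: 0.6
grasp_force: 0.0
```

{"fn": "apply_moves", "kwargs": {
  "deltas": [
    {"claw":1,"delta_pos":[0,0,0],"yaw":0},
    {"claw":1,"delta_pos":[0,0,0],"yaw":0},
    {"claw":1,"delta_pos":[0,0,0],"yaw":0}
  ]
}}

```text
clock: 13.9
eef_pos: [430.8, -297.6, 431.5]
tcp_rot: [-3.142, -0.0, 0.106]
contact_force: [-1.0, -0.1, 0.5]
opening: -0.001
grasp_force: 0.0
```

```bash
cat > peg.py <<'E'
from h import *
f=grab('wrist'); print(f['s']['eef_pos'],f['s']['tcp_rot'],f['s']['contact_force'])
P=cloud(f);H=np.array([466.5,-130.65])
d=P[...,:2]-H; rr=np.hypot(d[...,0],d[...,1])
m=(abs(rr-180)<25)&(P[...,2]>45)&(P[...,2]<80)&(np.arctan2(d[...,1],d[...,0])<-.3)&(np.arctan2(d[...,1],d[...,0])>-1.7)&(f['img'].max(2)<110)
q=P[m]; t=q[q[:,2]>62]; print(len(q),q.mean(0),q.min(0),q.max(0),'top',len(t),t.mean(0),np.ptp(t,axis=0))
c=t[:,:2].mean(0)-H; print('theta',np.arctan2(c[1],c[0])+1.498-.105,np.hypot(*c))
E
python3 peg.py; python3 - <<'E'
from h import *
f=load('wrist');P=cloud(f)
o=np.array([551,-130.8]);t=.105;R=np.array([[np.cos(t),-np.sin(t)],[np.sin(t),np.cos(t)]])
Q=(P[...,:2]-o)@R; z=P[...,2]
m=(z>100)&(abs(Q[...,0])<60)&(abs(Q[...,1])<60); print('mount pts',m.sum(), Q[m].mean(0) if m.any() else'')
E
```

```text
[ 430.80839105 -297.56724001  431.48909458] [-3.14152806e+00 -3.49465496e-04  1.05922557e-01] [-1.03342533 -0.08719137  0.4585707 ]
152 [ 508.6522913  -305.13571913   65.55897198] [ 502.14868081 -311.63483608   46.06171555] [ 515.17963091 -298.79848246   67.94412822] top 146 [ 508.67574184 -305.38182076   66.08983844] [13.0309501  12.40168897  4.78618053]
theta 0.059047542377997905 179.74983278575738
mount pts 5247 [-15.17475889 -21.87125813]
```

{"fn": "apply_moves", "kwargs": {
  "deltas": [
    {"claw":1,"delta_pos":[0,0,0],"yaw":-0.131},
    {"claw":1,"delta_pos":[4.59,2.59,0],"yaw":0},
    {"claw":1,"delta_pos":[0,0,3],"yaw":0},
    {"claw":1,"delta_pos":[0,0,4],"yaw":0},
    {"claw":1,"delta_pos":[0,0,4.5],"yaw":0},
    {"claw":1,"delta_pos":[0,0,4.5],"yaw":0},
    {"claw":1,"delta_pos":[0,0,4],"yaw":0},
    {"claw":1,"delta_pos":[0,0,2.8],"yaw":0}
  ]
}}

```text
clock: 14.95
eef_pos: [481.2, -311.6, 201.3]
tcp_rot: [-3.14, 0.001, 0.237]
contact_force: [0.1, 0.2, 0.2]
opening: -0.004
grasp_force: 0.0
```

{"fn": "apply_moves", "kwargs": {
  "deltas": [
    {"claw":1,"delta_pos":[0,0,0],"yaw":0},
    {"claw":1,"delta_pos":[0.4,0,0],"yaw":0},
    {"claw":1,"delta_pos":[0.4,0,0],"yaw":0},
    {"claw":1,"delta_pos":[0.2,0,0],"yaw":0},
    {"claw":1,"delta_pos":[0,0,0],"yaw":0}
  ]
}}

```text
clock: 15.58
eef_pos: [490.9, -310.5, 203.9]
tcp_rot: [3.141, -0.001, 0.236]
contact_force: [0.3, 1.3, 0.8]
opening: -0.002
grasp_force: 0.0
```

{"fn": "apply_moves", "kwargs": {
  "deltas": [
    {"claw":1,"delta_pos":[0.9,0.07,0],"yaw":-0.05},
    {"claw":1,"delta_pos":[0.9,0.07,0],"yaw":-0.05},
    {"claw":1,"delta_pos":[0.9,0.07,0],"yaw":-0.05},
    {"claw":1,"delta_pos":[0.9,0.07,0],"yaw":-0.05},
    {"claw":1,"delta_pos":[0,0,0],"yaw":0}
  ]
}}

```text
clock: 16.2
eef_pos: [525.7, -302.3, 203.4]
tcp_rot: [3.141, 0.0, 0.436]
contact_force: [-0.1, -0.3, 0.4]
opening: -0.003
grasp_force: 0.3
```

```bash
cat > s.py <<'E'
from h import *
s=r.sense(); C=s['eef_pos'][:2]; y=s['tcp_rot'][2]; F=s['contact_force']; H=np.array([466.5,-130.65])
t=np.array([np.cos(y),np.sin(y)]); u=np.array([np.sin(y),-np.cos(y)])
d=C-H; th=y-np.pi/2+1.393
print('tool theta',th.round(3),'s',-(d@t).round(1),'rad',(d@u).round(1),'Ft',(F[:2]@t).round(2),'Fr',(F[:2]@u).round(2),'z',s['eef_pos'][2],s['clock'])
E
python3 s.py; python3 peg.py
```

```text
tool theta 0.258 s 18.8 rad 180.6 Ft -0.2 Fr 0.26 z 203.44712665615518 16.2
[ 525.69834817 -302.26981989  203.44712666] [3.14136569e+00 1.05878257e-04 4.35772962e-01] [-0.06918301 -0.32084599  0.36430278]
4904 [ 535.84455017 -297.78382857   67.6446696 ] [ 513.623494   -319.5149408    45.00281038] [ 549.02370931 -273.59628981   79.98938618] top 3742 [ 534.94011597 -298.13468463   71.84716007] [35.40021531 45.91865099 17.98633547]
theta 0.21013184104934024 180.92862974347608
```

{"fn": "apply_moves", "kwargs": {
  "deltas": [
    {"claw":1,"delta_pos":[0.9,0.07,0],"yaw":-0.05},
    {"claw":1,"delta_pos":[0.9,0.07,0],"yaw":-0.05},
    {"claw":1,"delta_pos":[0.9,0.07,0],"yaw":-0.05}
  ]
}}

```text
clock: 16.62
eef_pos: [549.9, -292.0, 203.3]
tcp_rot: [3.142, 0.001, 0.586]
contact_force: [-3.8, -5.6, 2.1]
opening: -0.002
grasp_force: 3.4
```

```bash
python3 s.py; python3 - <<'E'
from h import *
f=grab('top');P=cloud(f);H=np.array([466.5,-130.65])
d=P[...,:2]-H; a=np.arctan2(d[...,1],d[...,0])+1.393; rr=np.hypot(d[...,0],d[...,1])
m=(rr>85)&(rr<165)&(P[...,2]>13)&(P[...,2]<32)&(a>-.1)&(a<1.2)
print(m.sum())
if m.any():
  b=a[m]; r_=rr[m]; print(np.percentile(b,[5,25,50,75,95]))
  for k in range(90,165,10):
    w=b[abs(r_-k)<5]; print(k,len(w),np.median(w) if len(w) else '')
E
```

```text
tool theta 0.408 s 19.8 rad 180.6 Ft -6.21 Fr 2.56 z 203.31120183507295 16.625
241
[0.33504114 0.36369336 0.39604596 0.42913531 0.46758802]
90 34 0.4083443340021951
100 32 0.4085775995167156
110 30 0.3848948377760013
120 29 0.3951103790324553
130 31 0.39554950935224176
140 29 0.39604596000186365
150 27 0.39285742736799967
160 29 0.38600783054248833
```

{"fn": "apply_moves", "kwargs": {
  "deltas": [
    {"claw":1,"delta_pos":[0.54,0.05,0],"yaw":-0.03},
    {"claw":1,"delta_pos":[0.54,0.05,0],"yaw":-0.03},
    {"claw":1,"delta_pos":[0.54,0.05,0],"yaw":-0.03}
  ]
}}

```text
clock: 17.05
eef_pos: [564.0, -283.9, 203.3]
tcp_rot: [3.141, 0.001, 0.675]
contact_force: [-3.6, -5.9, 0.3]
opening: 0.003
grasp_force: 3.3
```

```bash
python3 s.py
```

```text
tool theta 0.497 s 19.7 rad 180.6 Ft -6.5 Fr 2.39 z 203.34595887761444 17.05
```

{"fn": "apply_moves", "kwargs": {
  "deltas": [
    {"claw":1,"delta_pos":[0.27,0.025,0],"yaw":-0.015},
    {"claw":1,"delta_pos":[0.27,0.025,0],"yaw":-0.015},
    {"claw":1,"delta_pos":[0.27,0.025,0],"yaw":-0.015},
    {"claw":1,"delta_pos":[0.27,0.025,0],"yaw":-0.015}
  ]
}}

```text
clock: 17.55
eef_pos: [573.0, -277.9, 203.3]
tcp_rot: [3.141, 0.001, 0.735]
contact_force: [-3.6, -6.4, 0.6]
opening: 0.002
grasp_force: 3.3
```

```bash
python3 s.py; cat > m.py <<'E'
from h import *
f=grab('wrist');P=cloud(f)
o=np.array([551,-130.8]);t=.105;R=np.array([[np.cos(t),-np.sin(t)],[np.sin(t),np.cos(t)]])
def rep(f,P):
  Q=(P[...,:2]-o)@R; z=P[...,2]
  m=(abs(Q[...,0])<40)&(abs(Q[...,1])<45)
  for a,b in [(40,80),(80,120),(120,150),(165,200),(205,225)]:
    k=m&(z>a)&(z<b); 
    if k.sum()>20: print(a,b,k.sum(),np.percentile(Q[k],5,axis=0).round(1),np.percentile(Q[k],95,axis=0).round(1))
rep(f,P); print('top'); f=grab('top'); rep(f,cloud(f)); print('scene'); f=grab('scene'); rep(f,cloud(f))
E
python3 m.py
```

```text
tool theta 0.557 s 19.7 rad 180.7 Ft -6.94 Fr 2.36 z 203.3213170303202 17.55
top
165 200 121 [-25.1 -24.5] [22.3 25. ]
205 225 588 [-21.6 -27.4] [19.5 22.6]
scene
40 80 74 [-4.3 -9.8] [2.7 2.5]
80 120 80 [-3.7 -9.4] [2.2 2.3]
120 150 63 [-4.8 -9.5] [2.5 2.9]
165 200 363 [ -9.7 -30.7] [20.9 19.7]
205 225 466 [-17.5 -29.2] [23.5 20.9]
```

{"fn": "apply_moves", "kwargs": {
  "deltas": [
    {"claw":1,"delta_pos":[0.27,0.025,0],"yaw":-0.015},
    {"claw":1,"delta_pos":[0.27,0.025,0],"yaw":-0.015}
  ]
}}

```text
clock: 17.95
eef_pos: [577.4, -274.7, 203.4]
tcp_rot: [3.141, 0.001, 0.765]
contact_force: [-2.8, -7.5, -0.2]
opening: -0.003
grasp_force: 3.3
```

```bash
python3 s.py; cat > sc.py <<'E'
from h import *
o=np.array([551,-130.8]);t=.105;R=np.array([[np.cos(t),-np.sin(t)],[np.sin(t),np.cos(t)]])
f=grab('scene');P=cloud(f);Q=(P[...,:2]-o)@R; z=P[...,2]
m=(abs(Q[...,0])<25)&(abs(Q[...,1])<25)
for a,b in [(40,80),(80,120),(120,150)]:
    q=Q[m&(z>a)&(z<b)]; print(a,len(q),'axis x',(np.percentile(q[:,0],95)-7).round(1),'y',((np.percentile(q[:,1],5)+np.percentile(q[:,1],95))/2).round(1))
E
python3 sc.py
```

```text
tool theta 0.587 s 19.7 rad 180.7 Ft -7.2 Fr 3.47 z 203.3524530659105 17.95
40 75 axis x -4.5 y -3.9
80 79 axis x -4.3 y -3.7
120 64 axis x -4.5 y -3.5
```

{"fn": "apply_moves", "kwargs": {
  "deltas": [
    {"claw":1,"delta_pos":[0.27,0.025,0],"yaw":-0.015},
    {"claw":1,"delta_pos":[0.27,0.025,0],"yaw":-0.015}
  ]
}}

```text
clock: 18.25
eef_pos: [581.6, -271.3, 203.3]
tcp_rot: [3.141, 0.001, 0.795]
contact_force: [-1.4, -6.8, -1.1]
opening: 0.0
grasp_force: 3.4
```

```bash
python3 s.py; python3 sc.py
```

```text
tool theta 0.617 s 19.7 rad 180.7 Ft -5.88 Fr 3.76 z 203.34815590443066 18.25
40 73 axis x -4.6 y -3.7
80 82 axis x -4.8 y -3.6
120 63 axis x -4.3 y -3.7
```

{"fn": "apply_moves", "kwargs": {
  "deltas": [
    {"claw":1,"delta_pos":[0.27,0.025,0],"yaw":-0.015},
    {"claw":1,"delta_pos":[0.27,0.025,0],"yaw":-0.015}
  ]
}}

```text
clock: 18.55
eef_pos: [585.8, -267.8, 203.4]
tcp_rot: [3.14, 0.001, 0.825]
contact_force: [-2.3, -7.1, -0.8]
opening: -0.001
grasp_force: 3.4
```

```bash
python3 s.py; python3 sc.py
```

```text
tool theta 0.647 s 19.8 rad 180.7 Ft -6.78 Fr 3.09 z 203.37657249702352 18.55
40 73 axis x -3.9 y -3.5
80 84 axis x -4.3 y -3.6
120 62 axis x -4.0 y -3.6
```

{"fn": "apply_moves", "kwargs": {
  "deltas": [
    {"claw":1,"delta_pos":[0.27,0.025,0],"yaw":-0.015},
    {"claw":1,"delta_pos":[0.27,0.025,0],"yaw":-0.015}
  ]
}}

```text
clock: 18.85
eef_pos: [589.8, -264.3, 203.3]
tcp_rot: [3.14, 0.001, 0.855]
contact_force: [-2.0, -7.9, -0.9]
opening: -0.005
grasp_force: 3.6
```

```bash
python3 s.py; python3 sc.py
```

```text
tool theta 0.677 s 19.9 rad 180.8 Ft -7.28 Fr 3.73 z 203.3496192407036 18.85
40 74 axis x -3.9 y -2.5
80 80 axis x -3.8 y -2.8
120 63 axis x -3.3 y -2.8
```

{"fn": "apply_moves", "kwargs": {
  "deltas": [
    {"claw":1,"delta_pos":[0.27,0.025,0],"yaw":-0.015},
    {"claw":1,"delta_pos":[0.27,0.025,0],"yaw":-0.015}
  ]
}}

```text
clock: 19.15
eef_pos: [593.8, -260.6, 203.4]
tcp_rot: [3.14, 0.001, 0.885]
contact_force: [-1.2, -9.2, -1.7]
opening: -0.001
grasp_force: 3.7
```

```bash
python3 s.py; python3 sc.py
```

```text
tool theta 0.707 s 19.9 rad 180.8 Ft -7.87 Fr 4.87 z 203.36711721059456 19.15
40 74 axis x -2.4 y -1.2
80 82 axis x -2.1 y -1.5
120 64 axis x -2.2 y -1.5
```

{"fn": "apply_moves", "kwargs": {
  "deltas": [
    {"claw":1,"delta_pos":[0.27,0.025,0],"yaw":-0.015},
    {"claw":1,"delta_pos":[0.27,0.025,0],"yaw":-0.015}
  ]
}}

```text
clock: 19.45
eef_pos: [597.6, -256.7, 203.4]
tcp_rot: [3.14, 0.001, 0.915]
contact_force: [-2.2, -8.4, -1.4]
opening: -0.001
grasp_force: 3.7
```

```bash
python3 s.py; python3 sc.py
```

```text
tool theta 0.737 s 19.9 rad 180.8 Ft -8.0 Fr 3.34 z 203.39879880178904 19.45
40 71 axis x -1.6 y -0.0
80 81 axis x -0.8 y -0.0
120 65 axis x -1.2 y 0.3
```

{"fn": "apply_moves", "kwargs": {
  "deltas": [
    {"claw":1,"delta_pos":[0.27,0.025,0],"yaw":-0.015},
    {"claw":1,"delta_pos":[0.27,0.025,0],"yaw":-0.015}
  ]
}}

```text
clock: 19.75
eef_pos: [601.3, -252.7, 203.4]
tcp_rot: [3.14, 0.001, 0.945]
contact_force: [-0.7, -8.8, -2.3]
opening: 0.001
grasp_force: 3.7
```

```bash
python3 s.py; python3 sc.py
```

```text
tool theta 0.767 s 19.9 rad 180.8 Ft -7.53 Fr 4.56 z 203.40126834955748 19.75
40 75 axis x -0.0 y 1.4
80 78 axis x 0.1 y 1.5
120 62 axis x 0.0 y 1.7
```

{"fn": "apply_moves", "kwargs": {
  "deltas": [
    {"claw":1,"delta_pos":[0.27,0.025,0],"yaw":-0.015},
    {"claw":1,"delta_pos":[0.18,0.017,0],"yaw":-0.01}
  ]
}}

```text
clock: 20.05
eef_pos: [604.4, -249.3, 203.4]
tcp_rot: [3.139, 0.001, 0.97]
contact_force: [-0.5, -8.3, -1.6]
opening: 0.002
grasp_force: 3.7
```

```bash
python3 s.py; python3 sc.py
```

```text
tool theta 0.792 s 19.9 rad 180.8 Ft -7.13 Fr 4.24 z 203.40232169210412 20.05
40 73 axis x 0.9 y 2.9
80 79 axis x 1.4 y 2.9
120 65 axis x 1.0 y 3.1
```

{"fn": "apply_moves", "kwargs": {
  "deltas": [
    {"claw":1,"delta_pos":[0.18,0.017,0],"yaw":-0.01},
    {"claw":1,"delta_pos":[0.18,0.017,0],"yaw":-0.01}
  ]
}}

```text
clock: 20.35
eef_pos: [606.7, -246.6, 203.4]
tcp_rot: [3.139, 0.001, 0.989]
contact_force: [-0.3, -9.0, -1.4]
opening: 0.004
grasp_force: 4.0
```

```bash
python3 s.py; python3 sc.py
```

```text
tool theta 0.812 s 20.0 rad 180.8 Ft -7.7 Fr 4.66 z 203.41194814270662 20.35
40 72 axis x 1.2 y 4.1
80 84 axis x 1.6 y 4.5
120 61 axis x 1.1 y 4.3
```

{"fn": "apply_moves", "kwargs": {
  "deltas": [
    {"claw":1,"delta_pos":[0.18,0.017,0],"yaw":-0.01},
    {"claw":1,"delta_pos":[0.18,0.017,0],"yaw":-0.01}
  ]
}}

```text
clock: 20.65
eef_pos: [608.9, -244.0, 203.4]
tcp_rot: [3.139, 0.001, 1.01]
contact_force: [-0.6, -11.3, -2.9]
opening: -0.002
grasp_force: 4.7
```

```bash
python3 s.py; python3 sc.py
```

```text
tool theta 0.832 s 20.2 rad 180.8 Ft -9.87 Fr 5.48 z 203.39718114341707 20.65
40 75 axis x 1.3 y 4.3
80 78 axis x 1.8 y 4.4
120 63 axis x 1.3 y 4.4
```

{"fn": "apply_moves", "kwargs": {
  "deltas": [
    {"claw":1,"delta_pos":[0.18,0.017,0],"yaw":-0.01},
    {"claw":1,"delta_pos":[0.18,0.017,0],"yaw":-0.01},
    {"claw":1,"delta_pos":[0.18,0.017,0],"yaw":-0.01}
  ]
}}

```text
clock: 21.08
eef_pos: [612.2, -239.8, 203.5]
tcp_rot: [3.139, 0.002, 1.04]
contact_force: [-0.3, -12.3, -3.6]
opening: -0.004
grasp_force: 5.2
```

```bash
python3 s.py; python3 sc.py
```

```text
tool theta 0.862 s 20.3 rad 180.9 Ft -10.79 Fr 5.95 z 203.46274828008512 21.075
40 74 axis x 1.7 y 4.4
80 78 axis x 1.1 y 4.2
120 64 axis x 1.8 y 4.3
```

{"fn": "apply_moves", "kwargs": {
  "deltas": [
    {"claw":1,"delta_pos":[-0.3,0,0],"yaw":0},
    {"claw":1,"delta_pos":[-1,0,0],"yaw":0},
    {"claw":1,"delta_pos":[-2,1,0],"yaw":0},
    {"claw":1,"delta_pos":[-2,1,-2],"yaw":0},
    {"claw":1,"delta_pos":[0,0,-4],"yaw":0},
    {"claw":1,"delta_pos":[0,0,-4],"yaw":0},
    {"claw":1,"delta_pos":[0,0,-2],"yaw":0},
    {"claw":1,"delta_pos":[0,0,0],"yaw":0}
  ]
}}

```text
clock: 22.12
eef_pos: [602.9, -294.7, 324.4]
tcp_rot: [3.139, -0.0, 1.04]
contact_force: [-0.0, 0.7, 0.1]
opening: -0.005
grasp_force: 0.0
```

```bash
python3 s.py; python3 sc.py; python3 - <<'E'
from h import *
H=np.array([466.5,-130.65])
for n in('top','scene'):
  f=grab(n);P=cloud(f)
  d=P[...,:2]-H; a=np.arctan2(d[...,1],d[...,0])+1.393; rr=np.hypot(d[...,0],d[...,1])
  m=(abs(rr-180)<18)&(P[...,2]>40)&(P[...,2]<75)&(a>.5)&(a<1.1); print(n,m.sum(),'peg theta',np.median(a[m]) if m.any() else '')
  m=(rr>100)&(rr<165)&(P[...,2]>14)&(P[...,2]<30)&(a>.5)&(a<1.1); print('bar',m.sum(),np.median(a[m]) if m.any() else '')
f=load('top');P=cloud(f)
o=np.array([551,-130.8]);t=.105;R=np.array([[np.cos(t),-np.sin(t)],[np.sin(t),np.cos(t)]])
Q=(P[...,:2]-o)@R; k=(P[...,2]>203)&(P[...,2]<230)&(abs(Q[...,0])<60)&(abs(Q[...,1])<60)
print(cv2.minAreaRect(Q[k].astype(np.float32)))
E
```

```text
tool theta 0.863 s 72.5 rad 200.7 Ft 0.59 Fr -0.4 z 324.4495291951363 22.125
40 71 axis x 1.8 y 4.3
80 81 axis x 2.0 y 4.4
120 61 axis x 2.1 y 4.2
top 50 peg theta 0.8468134665697091
bar 164 0.8392651869324694
scene 80 peg theta 0.8561874745582658
bar 178 0.8633716639352934
((5.578481674194336, 4.5038299560546875), (56.724605560302734, 49.62651062011719), 85.74075317382812)
```

```bash
python3 -c "
from rig import r
print(r.sign_off())"
```

```text
the job is handed in; nothing more can be done
None
```

I handed the job in at about 22 s of the 72 s. The mirror stands upright in the fixture, let go, facing away from the fence. The lever is at about 0.85 rad with its nose spring partly pressed. I judged seating from the foot stopping and the handle force rising, not from measured contact force, and `sign_off` returned no verdict.

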